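Weigh a tub of screws on the spring scale and mark the reading

TASK

Hang the orange tub by its handle on the hook of the spring scale. Nobody knows what it weighs, so lower it until the spring carries the whole weight before you let go: the hook must sink gently, and must not drop, spring up or be pulled down to its stop. When the hook has settled, slide the red marker down level with the scale's pointer to mark the reading, and leave the grey tub and everything else on the bench where it is.

Things in the scene. Friction and masses are not known exactly. Their poses are not given: they have to be found in the camera images.
- orange_tub: Closed ORANGE plastic tub of screws to be weighed, with orange lid and steel handle. Tub 76 x 76 x 70 mm, lid 84 x 84 mm with its top at 80 mm, handle top at 136 mm. Mass unknown, 0.2 to 0.8 kg. Origin: centre of the underside, z up. Starts upright on the bench; may have swapped places with the grey tub.
- orange_tub_eye (a point): Middle of the underside of the tub's handle bar, 126 mm above the tub's bottom; this rests on the hook. The handle is a rigid arch in the tub's y-z plane: 54 mm wide over its legs (y), 10 mm thick (x), legs 6 mm wide, bar 10 mm high; opening under it 42 mm wide, 46 mm high. Grip from above across both legs, fingers closing along the tub's y.
- stand: Blue spring scale fixed to the bench. Origin: on the bench below the hook's seat. +x points from the hook's tip to the column (50 mm wide, 362 mm high, front at x = 128 mm): the tub's handle goes over the hook along +x. To the +y side: marker rail at y = 170 mm, front at x = 141 mm; white graduated plate, y = 186 to 236 mm; crossbar on top, to 352 mm. Foot plate from x = 115 mm.
- hook (a joint): How far the hook has sunk (m): 0 empty at its upper stop, 0.15 lower stop. Spring 60 N/m, 0.4 N preload, damping 1.2 N s/m: it bobs for seconds after a jerk. Sinks 26 to 124 mm under the tub. Delicate: moving faster than 0.08 m/s up or down, sinking past 0.14 m, or 15 N between tub and scale harms it.
- hook_seat (a point): Top of the hook's round bar (8 mm thick, along the stand's x) where the handle should hang; 295 mm above the bench when empty, sinks with the hook. A brass collar 22 mm behind it (+x), 4 mm higher than the bar, bounds the seat; behind that only the bar until x = 115 mm. Axes as the stand's.
- pointer (a point): Tip of the pointer, a thin steel bar with a yellow end (8 mm high) that moves with the hook and ends beside the marker's rail; the point is at its mid-height, the same height as the hook's seat. Axes parallel to the stand's.
- marker (a joint): How far down the red marker has been slid (m), 0 to 0.15; it equals joint hook when level with the pointer. Slides straight up and down with 2 N friction and stays where it is left. Starts near 0.
- marker_tab (a point): Place to grip the red marker: a point in its bar, which sticks out from its rail towards the stand's -x, at x = 55, y = 170 mm in the stand's frame; bar 14 mm wide (stand's y), 12 mm high, its free end 19 mm in front of this point. The point is at mid-height of the bar and is the marker's height.
- grey_tub: The same tub in grey: leave it alone. Origin: centre of the underside.
- screwdriver: Screwdriver lying on the bench; leave it alone.
- wrench: Steel wrench lying on the bench; leave it alone.
- hammer: Hammer lying on the bench; leave it alone.
- spray_can: Green spray can, 54 mm diameter, 170 mm high; leave it alone. Origin: centre of the underside.
- jar: Amber jar with black lid, 70 mm diameter, 90 mm high; leave it alone. Origin: centre of the underside.
- tape: Yellow tape measure, 70 x 35 x 65 mm, standing; leave it alone. Origin: centre of the underside.
- hook_tip (a point): Top of the hook's upturned tip: 22 mm in front (-x) of hook_seat and 16 mm above it. Sinks with the hook.
There are look-alikes about, which are no part of the job. Several things have the shape of the orange_tub; the one meant has the colours described above.

How it is judged:
By the outcome, as a careful person would: the job done as asked, in the order asked, and still so for the second after the job is handed in, with the robot touching nothing.
It also fails if it takes over 72 s, if anything falls off the work surface, if the arm or the gripper's body presses on something with over 40 N, if the wrist force passes 120 N, or if a joint passes its speed limit or range.

ROBOT

A 6-joint arm with a two-finger parallel gripper is mounted at the origin on the work surface. World frame = base frame: x ahead of the robot, y to its left, z up, the work surface at z = 0. Lengths are in m, angles in degrees, forces in N, time in s.
With the tool pointing down it reaches from about 0.375 to 0.9 m from the base axis. Payload 3.1 kg.
Tool frame: the origin (TCP) lies at the very end of the fingers, on their centre line; the grasp point (between the pads) lies 19 mm behind it; z points along the fingers, y is the line along which they close (so a half turn about z gives the same grasp; the last joint's range is limited). The gripper opens to 87 mm and grips with 3 to 60 N. Pads are 19 mm wide; open, the fingers measure 117 mm over their backs; the gripper's body (75 mm by 190 mm) begins 51 mm behind the grasp point.
Start: joints at [62.137, 30.224, 82.088, -0, 67.689, -10.227], TCP at [0.189, 0.596, 0.223] pointing down, gripper open.
Joint ranges: [-176.69, 176.69], [-43.24, 126.21], [12.49, 139.97], [-82, 262], [0, 151.66], [-163.58, 163.58]. Speed limits (degrees/s): [159.86, 159.86, 180, 180, 180, 180].

INTERFACE

Orientations are given as a 3x3 rotation matrix whose columns are the frame's x, y, z axes.
In Python, from rig import * gives the robot as it stands.
- The arm moves only by the tool jog_arm, never from a script. Its arguments are lists of equal length, an entry for each row: "delta_pos": the shift along the world's x, y, z in cm, a list of three; "turn": the turn about the world's z in degrees; "grip": the closure, from 0 (fully open) to 1 (shut). In form: {"delta_pos": [[x, y, z], ...], "turn": [turn, ...], "grip": [grip, ...]}. A call has 1 to 12 rows; each row is the pose to reach, as a shift and turn from the pose commanded when the call began; what a row does not reach only later rows make up. A row lasts 1/8 s, in which the tool goes at most 62.5 mm and 10.7 degrees, less where a joint would pass 70% of its speed; a pose out of reach is approached as far as the arm can. A call with a gripper value outside its range is refused whole. The fingers move at their own pace and stop on an object; the grip force is fixed at half the most. Time passes only in rows, so rows that repeat a pose let the fingers close. It gives the time, the measured TCP pose, the force, the opening and the grip force at its end, in the units of the state.
- read_state(): the state, without advancing time (a new reading comes with each control period).
- capture(name): name is "scene" or "top"; returns a dict with "color" (400x640x3 uint8, blue, green, red), "fovy" (degrees; the focal length in pixels is half the picture's height over the tangent of half this angle, whatever the lens; pixels are square), "cx", "cy" (the principal point, pixels), "camera_from_world" (4x4, takes a point from world to camera coordinates). Camera axes: x right, y up, looking along -z (the intrinsics and any distortion apply to the point x, -y, -z); pixel columns grow to the right and rows downward; lengths in m; the calibration is good to about 2 mm. A picture is of the moment at which its call begins. There is no depth.
- hand_in(): hands the job in; it is judged then, once.
The state is a dict: "time_s": time; "joint_positions": joint angles; "qvel": joint speeds; "tau": joint torques, N m; "position": TCP position; "tcp_rot": TCP orientation; "force": force on the tool from outside, world axes, zero at the start; "moment": the same for the moment, N m; "opening": opening from 0.0 (shut) to 1.0 (fully open); "grasp_force": force on a finger pad.
Only numpy, scipy, OpenCV 4.12 (cv2) and the standard library are available. Lean on these libraries where they do the work, as an engineer would, in place of code of your own. Each camera call takes 0.05 s, during which the arm holds its last target. There are 200 camera calls.

## Working session

There is one attempt and no reset: what is moved stays moved. The work goes in short steps, Python scripts to look and compute and a tool call to move; the robot and the scene stay as the last step left them, time stands still between calls to the robot, and variables do not carry over. Pictures are saved under pics/ and viewed, at most 10 in all, crops included, and the job is handed in when it is done.

Besides the shell and the picture viewer there is one more tool, called after ">>>" in YAML: its name, and indented under it one key for each argument. jog_arm: Moves the arm, as the interface text tells. Its arguments: {"type":"object","properties":{"delta_pos":{"type":"array"},"turn":{"type":"array"},"grip":{"type":"array"}},"required":["delta_pos","turn","grip"]}

```bash
ls; mkdir -p pics
python3 - <<'E'
from rig import *
import cv2,numpy as np
for n in("scene","top"):
    c=capture(n);cv2.imwrite(f"pics/{n}0.png",c["color"]);print(n,c["fovy"],c["cx"],c["cy"],[k for k in c]);print(np.round(c["camera_from_world"],4).tolist())
s=read_state();print(s["time_s"],s["position"],s["tcp_rot"],s["opening"])
E
```

```text
pics
scene 57.61349641966433 326.71312951784216 200.47070434355803 ['color', 'fovy', 'cx', 'cy', 'camera_from_world']
[[0.7236, 0.6902, -0.0033, -0.4164], [-0.4317, 0.4563, 0.7781, 0.0737], [0.5385, -0.5616, 0.6281, -1.3729], [0.0, 0.0, 0.0, 1.0]]
top 43.11327226770221 326.1315845759247 198.46729953263676 ['color', 'fovy', 'cx', 'cy', 'camera_from_world']
[[0.0252, -0.9997, -0.0025, 0.0063], [0.9915, 0.0246, 0.1275, -0.5711], [-0.1274, -0.0057, 0.9918, -1.5352], [0.0, 0.0, 0.0, 1.0]]
0.1 [0.18902402 0.59505817 0.22168093] [[-9.52996036e-01  3.02981464e-01 -8.88094549e-04]
 [ 3.02982586e-01  9.52994564e-01 -1.70679026e-03]
 [ 3.29223466e-04 -1.89564154e-03 -9.99998149e-01]] 0.9982143297426339
```

View pics/scene0.png

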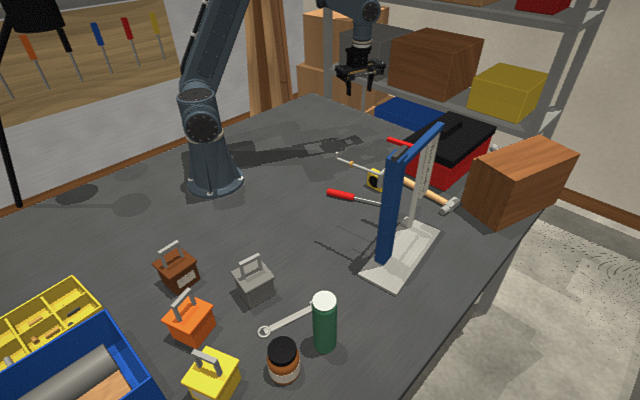

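View pics/top0.png

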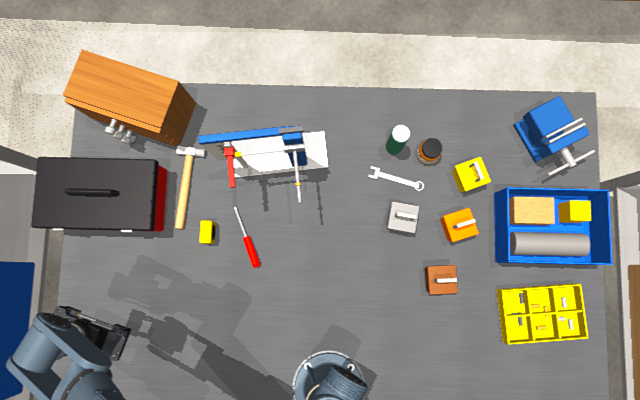

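The scene view shows the orange tub at about (189,320), grey at (253,280), and the stand at (400,220). In the top view, the orange tub is at (460,225), the hook at (298,200) with its tip towards the robot, and the red marker at (230,165).

```bash
cat > h.py <<'E'
import cv2,numpy as np
from rig import *
class Cam:
    def __init__(s,n):
        c=capture(n);s.im=c["color"];s.T=c["camera_from_world"];s.f=200/np.tan(np.radians(c["fovy"])/2);s.c=np.array([c["cx"],c["cy"]])
        s.o=-s.T[:3,:3].T@s.T[:3,3]
    def ray(s,p):
        d=(np.array(p,float)-s.c)/s.f; v=s.T[:3,:3].T@[d[0],-d[1],-1]; return v/np.linalg.norm(v)
    def onz(s,p,z):
        v=s.ray(p); return s.o+v*(z-s.o[2])/v[2]
    def px(s,P):
        q=s.T[:3,:3]@np.array(P)+s.T[:3,3]; return s.c+s.f*np.array([q[0],-q[1]])/-q[2]
def tri(a,p,b,q):
    u,v=a.ray(p),b.ray(q); A=np.c_[u,-v]; t=np.linalg.lstsq(A,b.o-a.o,rcond=None)[0]
    x,y=a.o+t[0]*u,b.o+t[1]*v; return (x+y)/2,np.linalg.norm(x-y)
E
python3 - <<'E'
from h import *
t,s=Cam("top"),Cam("scene")
def crop(c,x,y,w,h,k): return cv2.resize(c.im[y:y+h,x:x+w],None,fx=k,fy=k,interpolation=cv2.INTER_CUBIC)
a=crop(t,195,115,140,95,5)        # 700x475
cv2.imwrite("pics/a.png",a)
b=crop(t,430,195,60,60,6);c=crop(s,150,275,75,75,4.8)
d=crop(s,340,110,130,195,2.9)[:, :]
cv2.imwrite("pics/b.png",np.hstack([b,cv2.resize(c,(360,360))]));cv2.imwrite("pics/d.png",d)
E
```

```text
(no output)
```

View pics/a.png

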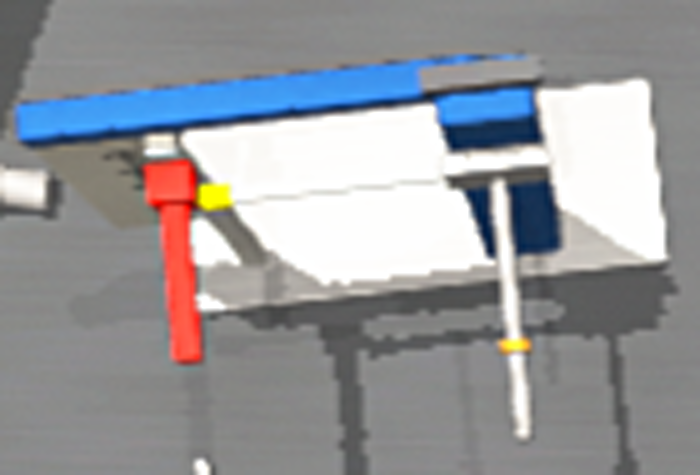

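View pics/b.png

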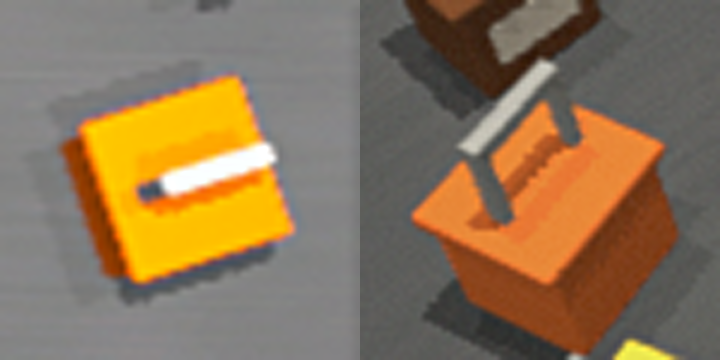

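View pics/d.png

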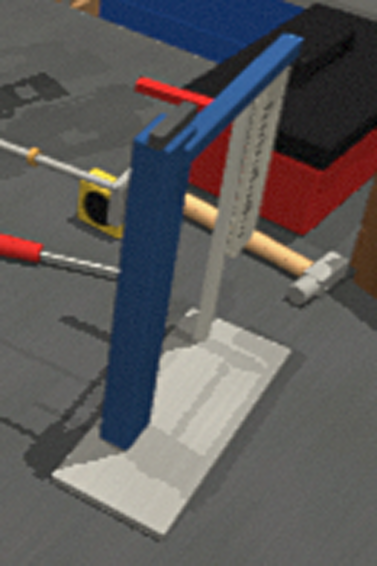

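Crop a shows the marker's free end at (187,360), the hook tip at (522,435) and the collar at (514,346). Crop b shows the lid corners at (80,122), (238,76), (294,234) and (135,284). Crop d shows the collar at (32,155).

Run:
```python
from h import *
from scipy.optimize import least_squares
t,s=Cam("top"),Cam("scene")
ca=lambda u,v:(195+(u+.5)/5-.5,115+(v+.5)/5-.5)
cb=lambda u,v:(430+(u+.5)/6-.5,195+(v+.5)/6-.5)
cs=lambda u,v:(340+(u+.5)/2.9-.5,110+(v+.5)/2.9-.5)
cc=lambda u,v:(150+(u+.5)/4.8-.5,275+(v+.5)/4.8-.5)
# stand
tip=t.onz(ca(522,433),.307);col=t.onz(ca(514,346),.301);mk=t.onz(ca(187,360),.299)
print("tip",tip,"col",col,"mk",mk,"dist tip-col",np.linalg.norm(tip-col))
print("tri collar",tri(t,ca(514,346),s,cs(32,155)))
L=np.array([[-22,0],[22,0],[36,170]])/1e3;W=np.array([tip,col,mk])[:,:2]
f=lambda p:(L@np.array([[np.cos(p[2]),np.sin(p[2])],[-np.sin(p[2]),np.cos(p[2])]])+p[:2]-W).ravel()
r=least_squares(f,[.55,.05,0]);print("stand",r.x[:2],np.degrees(r.x[2]),"res mm",np.round(r.fun*1e3,1))
# tub
C=np.array([t.onz(cb(*p),.08)[:2] for p in[(80,122),(238,76),(294,234),(135,284)]])
print("tub",C.mean(0),"sides",np.linalg.norm(C-np.roll(C,-1,0),axis=1)); 
h=[t.onz(cb(*p),.136)[:2] for p in[(163,186),(275,153)]];print("handle",h,np.mean(h,0),np.linalg.norm(h[1]-h[0]))
for a,b in[(C[0],C[1]),(C[3],C[2]),(C[1],C[2]),(C[0],C[3]),h]: print(np.degrees(np.arctan2(*(b-a)[::-1])))
# scene corners of lid: left,back,right,front
S=np.array([s.onz(cc(*p),.08)[:2] for p in[(413-360,217),(548-360,102),(664-360,147),(552-360,280)]]);print("tub scene (noback)",(S[0]+S[2])/2,S.round(3).tolist())
# grey tub, can, jar rough
for n,p,z in[("grey",(404,217),.1),("can",(400,135),.17),("jar",(431,147),.09),("tape",(207,231),.065),("yellow",(471,174),.08)]:print(n,t.onz(p,z))
```

```text
tip [0.52728232 0.08839672 0.307     ] col [0.57325805 0.09434597 0.301     ] mk [0.5620353  0.26366292 0.299     ] dist tip-col 0.04674571770272187
tri collar (array([0.57379457, 0.09405134, 0.291871  ]), np.float64(0.002474393434817656))
stand [0.5502126 0.0910154] 8.017302986154569 res mm [ 1.1 -0.4 -1.3 -0.3  0.1  0.7]
tub [ 0.49702472 -0.38477502] sides [0.08316608 0.08305541 0.08372123 0.08464438]
handle [array([ 0.48855321, -0.35869784]), array([ 0.50581584, -0.41269017])] [ 0.49718452 -0.385694  ] 0.05668483280339373
-72.39919765347278
-71.30384133395849
-161.02014484818267
-161.4115380522445
-72.26969238679894
tub scene (noback) [ 0.50178383 -0.38654538] [[0.476, -0.438], [0.463, -0.36], [0.528, -0.335], [0.552, -0.41]]
grey [ 0.51304286 -0.21186643  0.1       ]
can [ 0.74347351 -0.18855498  0.17      ]
jar [ 0.72936471 -0.29409814  0.09      ]
tape [0.45902115 0.37814774 0.065     ]
yellow [ 0.65099381 -0.41731906  0.08      ]
```

>>> jog_arm:
  delta_pos:
    - [2,-3,5]
    - [4,-6,10]
    - [6.5,-9,14.5]
    - [9,-13,18]
    - [12,-17,20]
    - [15,-21.5,21]
    - [18,-26.5,22]
    - [21,-31.5,22]
    - [23,-37,22]
    - [25,-43,22]
    - [26,-49,22]
    - [27,-55,22]
  turn: [-10,-20,-30,-40,-50,-60,-70,-80,-90,-100,-110,-120]
  grip: [0,0,0,0,0,0,0,0,0,0,0,0]

```text
time_s: 1.8
position: [0.4593, 0.0437, 0.4426]
tcp_rot: [[0.743, 0.67, 0.001], [0.67, -0.743, 0.0], [0.0, 0.0, -1.0]]
force: [0.3, 0.8, 0.9]
opening: 1.0
grasp_force: 0.0
```

>>> jog_arm:
  delta_pos:
    - [0.4,-5.5,0]
    - [0.8,-11,0]
    - [1.2,-17,0]
    - [1.7,-23,-1]
    - [2.2,-28.5,-3]
    - [2.7,-34,-6]
    - [3.2,-38.5,-10]
    - [3.6,-41.5,-15]
    - [3.8,-43,-19]
    - [3.8,-43,-22]
    - [3.8,-43,-22]
    - [3.8,-43,-22]
  turn: [-5,-10,-15,-20,-23.8,-23.8,-23.8,-23.8,-23.8,-23.8,-23.8,-23.8]
  grip: [0,0,0,0,0,0,0,0,0,0,0,0]

```text
time_s: 3.3
position: [0.498, -0.3848, 0.2238]
tcp_rot: [[0.948, 0.319, 0.001], [0.319, -0.948, -0.002], [0.001, 0.002, -1.0]]
force: [-0.0, 0.1, -0.6]
opening: 0.995
grasp_force: 0.0
```

Run:
```python
from h import *
r=read_state();print(r["position"],np.degrees(np.arctan2(r["tcp_rot"][1][1],r["tcp_rot"][0][1])),r["force"],r["joint_positions"])
```

```text
[ 0.49796079 -0.38484771  0.22384796] -71.42211352557104 [-0.01850764  0.05198113 -0.56472511] [-4.78579341e+01  3.04354221e+01  8.14465996e+01  1.60615375e-03
  6.79942563e+01  2.35635292e+01]
```

>>> jog_arm:
  delta_pos:
    - [-0.1,0,-4]
    - [-0.1,0,-8]
    - [-0.1,0,-11]
    - [-0.1,0,-13]
    - [-0.1,0,-13.3]
    - [-0.1,0,-13.3]
    - [-0.1,0,-13.3]
    - [-0.1,0,-13.3]
    - [-0.1,0,-13.3]
    - [-0.1,0,-13.3]
    - [-0.1,0,-13.3]
    - [-0.1,0,-13.3]
  turn: [-0.3,-0.3,-0.3,-0.3,-0.3,-0.3,-0.3,-0.3,-0.3,-0.3,-0.3,-0.3]
  grip: [0,0,0,0,0,0,1,1,1,1,1,1]

```text
time_s: 4.8
position: [0.4966, -0.385, 0.0898]
tcp_rot: [[0.95, 0.313, 0.001], [0.313, -0.95, -0.001], [0.0, 0.001, -1.0]]
force: [0.3, -1.8, 1.2]
opening: 0.62
grasp_force: 30.0
```

>>> jog_arm:
  delta_pos:
    - [0,0,1]
    - [0,0,3]
    - [0,0,6]
    - [0,0,10]
    - [0,0,14]
    - [0,0,17.5]
    - [0,0,19.3]
    - [0,0,19.6]
    - [0,0,19.6]
    - [0,0,19.6]
    - [0,0,19.6]
    - [0,0,19.6]
  turn: [0,0,0,0,0,0,0,0,0,0,0,0]
  grip: [1,1,1,1,1,1,1,1,1,1,1,1]

```text
time_s: 6.3
position: [0.4962, -0.3843, 0.2849]
tcp_rot: [[0.95, 0.313, -0.001], [0.313, -0.95, 0.001], [-0.0, -0.001, -1.0]]
force: [0.4, -0.3, -7.7]
opening: 0.617
grasp_force: 30.0
```

>>> jog_arm:
  delta_pos:
    - [0,1.5,0]
    - [0,5,0]
    - [-0.3,10,0]
    - [-0.7,15,0]
    - [-1.2,21,0]
    - [-1.6,27,0]
    - [-2,33,0]
    - [-2.3,38,0]
    - [-2.6,43,0]
    - [-2.6,45.5,0]
    - [-2.6,46.5,0]
    - [-2.6,46.5,0]
  turn: [0,-1,-2,-3,-4,-5,-6,-7,-8,-9,-10.2,-10.2]
  grip: [1,1,1,1,1,1,1,1,1,1,1,1]

```text
time_s: 7.8
position: [0.4694, 0.082, 0.2859]
tcp_rot: [[0.99, 0.143, 0.0], [0.143, -0.99, 0.0], [0.0, -0.0, -1.0]]
force: [-0.4, 0.1, -7.0]
opening: 0.62
grasp_force: 30.0
```

Run:
```python
from h import *
r=read_state();print(r["time_s"],r["position"],np.degrees(np.arctan2(r["tcp_rot"][1][1],r["tcp_rot"][0][1])),r["force"],r["opening"])
t,s=Cam("top"),Cam("scene")
a=cv2.resize(t.im[115:235,195:345],None,fx=4,fy=4,interpolation=cv2.INTER_CUBIC)
b=cv2.resize(s.im[90:240,290:450],None,fx=2,fy=3.2*1,interpolation=cv2.INTER_CUBIC) if 0 else cv2.resize(s.im[80:240,250:450],None,fx=3,fy=3,interpolation=cv2.INTER_CUBIC)
cv2.imwrite("pics/e.png",b);cv2.imwrite("pics/f.png",a)
```

```text
7.8 [0.46941052 0.08201845 0.28594072] -81.78415581743559 [-0.36471359  0.13296669 -7.03575042] 0.6203020855542413
```

View pics/e.png

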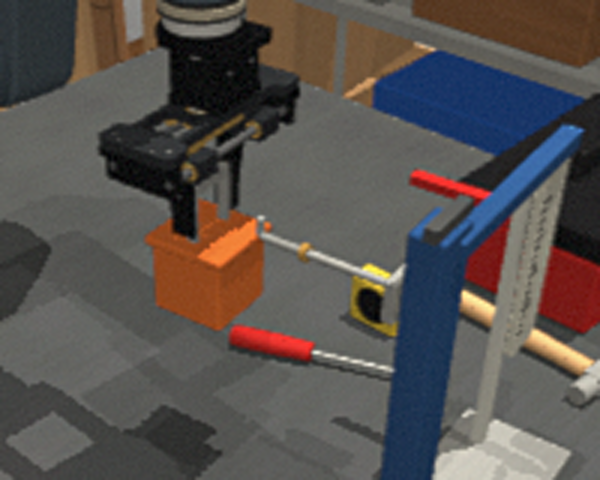

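The picture shows the tub held upright just in front of the hook tip, which is at crop (262,218). The collar is at (304,251), and the marker is clear.

Run:
```python
from h import *
r=read_state();print(r["position"],r["force"])
t,s=Cam("top"),Cam("scene")
ca=lambda u,v:(195+(u+.5)/5-.5,115+(v+.5)/5-.5)
cs=lambda u,v:(250+(u+.5)/3-.5,80+(v+.5)/3-.5)
print("tip",tri(t,ca(522,435),s,cs(262,218)),"col",tri(t,ca(514,346),s,cs(304,251)))
a=np.radians(8);u=np.array([np.cos(a),np.sin(a),0]);S=np.array([.5502,.0910,0])
for x,z in((-.022,.311),(.022,.295)):print(s.px(S+x*u+[0,0,z]),cs(262,218),cs(304,251))
p=r["position"];d=p-S;print("stand xy",d@u,d[1]*u[0]-d[0]*u[1],"to seat",(S-p)*100)
```

```text
[0.469922   0.08069107 0.2858417 ] [-0.00840226 -0.30752142 -7.51314671]
tip (array([0.52713149, 0.08922671, 0.30624241]), np.float64(0.002257141879477487)) col (array([0.57414205, 0.09433247, 0.29118687]), np.float64(0.001806772955773991))
[336.62492829 151.17916824] (337.0, 152.33333333333331) (351.0, 163.33333333333331)
[350.69945249 161.75456365] (337.0, 152.33333333333331) (351.0, 163.33333333333331)
stand xy -0.08093146669991444 0.0009639331354765277 to seat [  8.02780008   1.0308931  -28.58416954]
```

>>> jog_arm:
  delta_pos:
    - [0.5,0.1,0]
    - [1.5,0.2,0]
    - [2.6,0.3,0]
    - [3.7,0.5,0]
    - [4.8,0.6,0]
    - [5.9,0.7,0]
    - [7,0.9,0]
    - [7.7,1,0]
    - [8,1,0]
    - [8,1,0]
    - [8,1,0]
    - [8,1,0]
  turn: [0,0,0,0,0,0,0,0,0,0,0,0]
  grip: [1,1,1,1,1,1,1,1,1,1,1,1]

```text
time_s: 9.5
position: [0.55, 0.0906, 0.2856]
tcp_rot: [[0.99, 0.14, -0.0], [0.14, -0.99, -0.0], [-0.0, 0.0, -1.0]]
force: [-0.6, -0.5, -7.2]
opening: 0.617
grasp_force: 30.0
```

Run:
```python
from h import *
t,s=Cam("top"),Cam("scene")
r=read_state();print(r["position"],r["force"])
cv2.imwrite("pics/g.png",np.hstack([cv2.resize(c[:100],None,fx=4,fy=4,interpolation=cv2.INTER_CUBIC) for c in(s.im[90:190,295:395],t.im[115:215,225:325])]))
```

```text
[0.55011889 0.09060945 0.28563735] [-0.36410241  0.23189202 -7.47467716]
```

View pics/g.png

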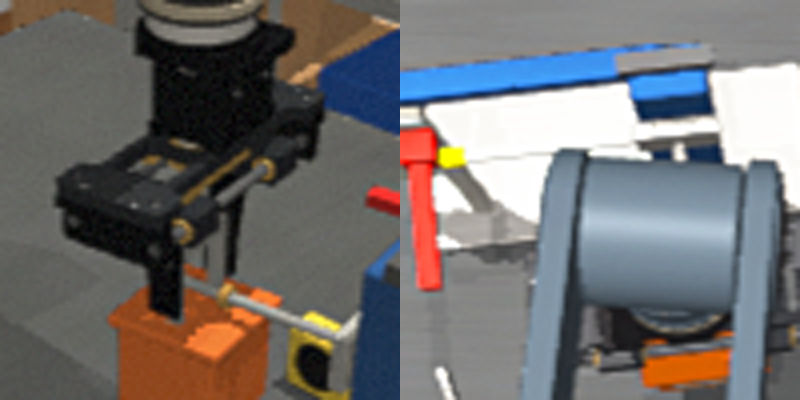

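The hook passes through the handle opening: the bar emerges under the gripper, and the collar is visible at (226,293) behind the handle. I'm lowering slowly now.

>>> jog_arm:
  delta_pos:
    - [0,0,-0.3]
    - [0,0,-0.7]
    - [0,0,-1.1]
    - [0,0,-1.5]
    - [0,0,-1.8]
    - [0,0,-2.1]
    - [0,0,-2.4]
    - [0,0,-2.7]
    - [0,0,-3]
    - [0,0,-3.3]
    - [0,0,-3.6]
    - [0,0,-3.9]
  turn: [0,0,0,0,0,0,0,0,0,0,0,0]
  grip: [1,1,1,1,1,1,1,1,1,1,1,1]

```text
time_s: 11.1
position: [0.5504, 0.0906, 0.2465]
tcp_rot: [[0.99, 0.14, 0.0], [0.14, -0.99, -0.0], [0.0, 0.0, -1.0]]
force: [-0.7, 0.7, -6.4]
opening: 0.617
grasp_force: 30.0
```

>>> jog_arm:
  delta_pos:
    - [0,0,-0.3]
    - [0,0,-0.6]
    - [0,0,-0.9]
    - [0,0,-1.2]
    - [0,0,-1.5]
    - [0,0,-1.8]
    - [0,0,-2.1]
    - [0,0,-2.4]
    - [0,0,-2.7]
    - [0,0,-3]
    - [0,0,-3.3]
    - [0,0,-3.6]
  turn: [0,0,0,0,0,0,0,0,0,0,0,0]
  grip: [1,1,1,1,1,1,1,1,1,1,1,1]

```text
time_s: 12.6
position: [0.5504, 0.0906, 0.2104]
tcp_rot: [[0.99, 0.14, 0.0], [0.14, -0.99, 0.0], [0.0, 0.0, -1.0]]
force: [0.0, -0.5, -3.2]
opening: 0.618
grasp_force: 30.0
```

>>> jog_arm:
  delta_pos:
    - [0,0,-0.3]
    - [0,0,-0.6]
    - [0,0,-0.9]
    - [0,0,-1.2]
    - [0,0,-1.5]
    - [0,0,-1.8]
    - [0,0,-2.1]
    - [0,0,-2.4]
    - [0,0,-2.7]
    - [0,0,-3]
    - [0,0,-3.3]
    - [0,0,-3.6]
  turn: [0,0,0,0,0,0,0,0,0,0,0,0]
  grip: [1,1,1,1,1,1,1,1,1,1,1,1]

```text
time_s: 14.1
position: [0.5504, 0.0906, 0.1744]
tcp_rot: [[0.99, 0.14, 0.0], [0.14, -0.99, 0.0], [0.0, 0.0, -1.0]]
force: [-1.2, -0.4, -0.8]
opening: 0.617
grasp_force: 30.0
```

```bash
cat > f.py <<'E'
from h import *
F=[]
for i in range(8):
    s=Cam("top");F.append(read_state()["force"])
F=np.array(F);print(F.mean(0),F.std(0));r=read_state();print(r["time_s"],r["position"])
E
python3 f.py
```

```text
[-0.28573715  0.29365598 -2.09841515] [0.29679693 0.20085399 0.41631919]
14.5 [0.5504192  0.0905967  0.17468523]
```

>>> jog_arm:
  delta_pos:
    - [0,0,-0.3]
    - [0,0,-0.6]
    - [0,0,-0.9]
    - [0,0,-1.2]
    - [0,0,-1.5]
    - [0,0,-1.8]
    - [0,0,-2.1]
    - [0,0,-2.4]
    - [0,0,-2.5]
    - [0,0,-2.5]
    - [0,0,-2.5]
    - [0,0,-2.5]
  turn: [0,0,0,0,0,0,0,0,0,0,0,0]
  grip: [1,1,1,1,1,1,1,1,1,1,1,1]

```text
time_s: 16.0
position: [0.5504, 0.0906, 0.1497]
tcp_rot: [[0.99, 0.14, 0.0], [0.14, -0.99, -0.0], [0.0, 0.0, -1.0]]
force: [0.2, -0.1, 0.3]
opening: 0.614
grasp_force: 30.0
```

```bash
python3 f.py; python3 f.py
```

```text
[-0.63313523  0.31666779 -0.1799356 ] [0.70339468 0.49625203 0.47151755]
16.4 [0.55037477 0.09062167 0.14957639]
[-0.17165408  0.02329607 -0.06232162] [0.53865307 0.49644829 0.36407818]
16.8 [0.55037675 0.0906144  0.14954752]
```

>>> jog_arm:
  delta_pos:
    - [0,0,-0.1]
    - [0,0,-0.2]
    - [0,0,-0.3]
    - [0,0,-0.3]
    - [0,0,-0.3]
    - [0,0,-0.3]
  turn: [0,0,0,0,0,0]
  grip: [1,1,1,1,1,1]

```text
time_s: 17.55
position: [0.5504, 0.0906, 0.1466]
tcp_rot: [[0.99, 0.14, 0.0], [0.14, -0.99, 0.0], [0.0, 0.0, -1.0]]
force: [0.5, 0.3, 0.3]
opening: 0.616
grasp_force: 30.0
```

```bash
python3 f.py; python3 f.py;python3 - <<'E'
from h import *
t,s=Cam("top"),Cam("scene")
m=cv2.inRange(cv2.cvtColor(t.im,cv2.COLOR_BGR2HSV),(24,150,120),(36,255,255))
m[:, :215]=0;m[:,320:]=0
n,l,st,c=cv2.connectedComponentsWithStats(m);print(st[1:],c[1:])
E
```

```text
[-0.00138364  0.2463034   0.03557108] [0.47336247 0.57016989 0.34317258]
17.95 [0.55037316 0.09061109 0.14657815]
[0.62632521 0.04998619 0.04632952] [0.39431959 0.38909451 0.33184825]
18.35 [0.55036043 0.09062628 0.14656688]
[[242 161   6   4  21]] [[244.85714286 162.42857143]]
```

>>> jog_arm:
  delta_pos:
    - [0,0,0]
    - [0,0,0]
    - [0,0,0]
    - [0,0,0]
    - [0,0,0]
    - [0,0,0]
    - [0,0,0]
    - [0,0,0]
  turn: [0,0,0,0,0,0,0,0]
  grip: [0.2,0,0,0,0,0,0,0]

```text
time_s: 19.45
position: [0.5503, 0.0906, 0.1466]
tcp_rot: [[0.99, 0.14, 0.0], [0.14, -0.99, -0.0], [0.0, 0.0, -1.0]]
force: [0.5, -0.1, -0.0]
opening: 1.0
grasp_force: 0.0
```

```bash
cat > p.py <<'E'
from h import *
t=Cam("top");m=cv2.inRange(cv2.cvtColor(t.im,cv2.COLOR_BGR2HSV),(24,150,120),(36,255,255))
m[:, :215]=0;m[:,320:]=0
n,l,st,c=cv2.connectedComponentsWithStats(m);print(st[1:],c[1:])
r=read_state();print(r["time_s"],r["position"],r["force"],r["opening"])
E
python3 p.py;python3 p.py;python3 p.py
```

```text
[[242 161   6   4  21]] [[244.85714286 162.42857143]]
19.5 [0.55031761 0.09062277 0.1465491 ] [-0.22989802 -0.25265862  0.49840568] 0.9964090359231652
[[242 161   6   4  21]] [[244.85714286 162.42857143]]
19.55 [0.55031495 0.09061628 0.14654183] [0.55110671 1.61939062 0.20526073] 0.9977996890005093
[[242 161   6   4  21]] [[244.85714286 162.42857143]]
19.6 [0.55029819 0.09061402 0.14654381] [-0.07784289  0.01810504 -0.41313414] 1.0028390326286656
```

>>> jog_arm:
  delta_pos:
    - [0,0,1]
    - [0,0,3]
    - [0,0,6]
    - [0,0,10]
    - [0,0,15]
    - [0,0,20]
    - [0.3,2,24]
    - [0.9,5,25.4]
    - [1.7,10,25.4]
    - [2.5,14.5,25.4]
    - [3.1,17.6,25.4]
    - [3.1,17.6,25.4]
  turn: [0,0,0,0,0,0,0,0,0,0,0,0]
  grip: [0,0,0,0,0,0,0,0,0,0,0,0]

```text
time_s: 21.1
position: [0.581, 0.2687, 0.4007]
tcp_rot: [[0.99, 0.144, 0.0], [0.144, -0.99, 0.0], [0.0, -0.0, -1.0]]
force: [0.1, -0.2, 0.6]
opening: 1.0
grasp_force: 0.0
```

```bash
python3 p.py
python3 - <<'E'
from h import *
t,s=Cam("top"),Cam("scene")
cv2.imwrite("pics/k.png",np.hstack([cv2.resize(c,(400,520) ,interpolation=cv2.INTER_CUBIC) for c in(s.im[100:230,340:440],t.im[115:245,225:325])]))
E
```

```text
[[305 185  11  17  94]
 [296 188   2   3   5]
 [299 189   3   2   4]
 [297 192   1   3   3]
 [299 203  18  12 116]
 [299 205   1   1   1]] [[310.38297872 191.08510638]
 [296.6        188.8       ]
 [300.25       189.75      ]
 [297.         193.        ]
 [309.14655172 208.86206897]
 [299.         205.        ]]
21.15 [0.58091764 0.26724682 0.40072893] [ 0.42882653 -0.18329802 -0.12119144] 0.9997090913334442
```

View pics/k.png

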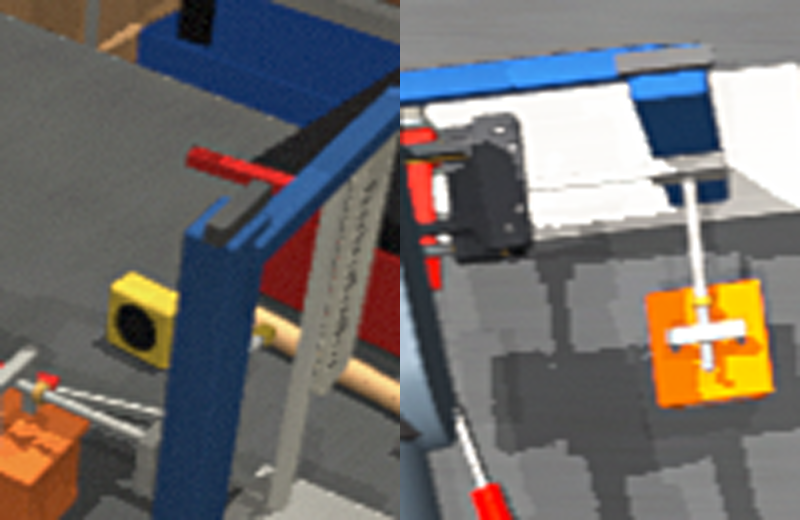

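The tub hangs level on the hook, between tip and collar. In the scene crop the yellow pointer end is at (265,335), the collar at (42,390) and the marker's free end at (192,158).

```bash
cat > q.py <<'E'
from h import *
a=np.radians(8);u=np.array([np.cos(a),np.sin(a),0]);v=np.array([-u[1],u[0],0]);S=np.array([.5502,.0910,0])
def zat(c,p,P): # height on the vertical through P best matching row
    from scipy.optimize import brentq
    return brentq(lambda z:c.px([P[0],P[1],z])[1]-p[1],0.05,.45)
t,s=Cam("top"),Cam("scene")
hsv=cv2.cvtColor(s.im,cv2.COLOR_BGR2HSV)
def comp(lo,hi,x0,x1,y0,y1):
    m=cv2.inRange(hsv[y0:y1,x0:x1],lo,hi);n,l,st,c=cv2.connectedComponentsWithStats(m)
    return [(st[i].tolist(),(c[i]+[x0,y0]).round(2).tolist()) for i in range(1,n) if st[i][4]>3]
print("yellow",comp((18,110,60),(36,255,255),396,420,160,210))
print("collar",comp((15,110,60),(36,255,255),342,360,188,210))
red=cv2.inRange(hsv,(0,150,60),(6,255,255))|cv2.inRange(hsv,(174,150,60),(180,255,255))
E
cat > q2.py <<'E'
from q import *
ca=lambda a,b:(195+(a+.5)/5-.5,115+(b+.5)/5-.5)
for p in((200,197),(215,197),(230,197)):
    P=t.onz(ca(*p),.295)-S;print("pointer stand xy",P@u,P@v)
k=lambda a,b:(340+(a+.5)/4-.5,100+(b+.5)/4-.5)
P=S+.036*u+.17*v; print("marker z",zat(s,k(190,157),P),s.px(P+[0,0,.295]),k(190,157))
C=S+.022*u
print("collar z0",zat(s,(351,163.33),C),"now",zat(s,k(42,390),C),s.px(C+[0,0,.183]),k(42,390))
for x in(.105,.115,.125):
  P=S+x*u+.155*v;print("pointer z",x,zat(s,k(265,335),P),s.px(P+[0,0,.183]),k(265,335))
E
python3 q2.py
```

```text
yellow [([7, 20, 6, 7, 25], [405.88, 182.52])]
collar [([6, 8, 4, 5, 12], [349.33, 197.83])]
pointer stand xy 0.12173202188404242 0.15541866137525506
pointer stand xy 0.12082937962348728 0.14760478133659535
pointer stand xy 0.11992676463372134 0.13979113737227566
marker z 0.28799747266634573 [387.23052341 136.69499657] (387.125, 138.875)
collar z0 0.2902046938787873 now 0.17932328109202272 [349.15151677 196.07964651] (350.125, 197.125)
pointer z 0.105 0.1690113032971317 [401.87671565 179.50880515] (405.875, 183.375)
pointer z 0.115 0.17325280194444923 [404.99295215 180.66948389] (405.875, 183.375)
pointer z 0.125 0.1774943005917669 [408.13610963 181.84018967] (405.875, 183.375)
```

>>> jog_arm:
  delta_pos:
    - [0,0,0]
    - [0,0,-1]
    - [0,0,-3]
    - [0,0,-5]
    - [0,0,-7]
    - [0,0,-8]
    - [0,0,-8.5]
    - [0,0,-9]
    - [0,0,-9.5]
    - [0,0,-10]
    - [0,0,-10.5]
    - [0,0,-11]
  turn: [0,0,0,0,0,0,0,0,0,0,0,0]
  grip: [1,1,1,1,1,1,1,1,1,1,1,1]

```text
time_s: 22.85
position: [0.5814, 0.2667, 0.2907]
tcp_rot: [[0.99, 0.14, 0.001], [0.14, -0.99, 0.0], [0.001, -0.0, -1.0]]
force: [-0.9, -0.3, 2.0]
opening: 0.001
grasp_force: 0.9
```

```bash
python3 f.py
```

```text
[-0.03218044 -0.08776139 -0.00462936] [0.38471113 0.48372256 0.38117014]
23.25 [0.58129514 0.26660666 0.29056436]
```

>>> jog_arm:
  delta_pos:
    - [0,0,-0.5]
    - [0,0,-1]
    - [0,0,-1.5]
    - [0,0,-2]
    - [0,0,-2.5]
    - [0,0,-3]
    - [0,0,-3.5]
    - [0,0,-4]
    - [0,0,-4.5]
    - [0,0,-5]
    - [0,0,-5.5]
    - [0,0,-6]
  turn: [0,0,0,0,0,0,0,0,0,0,0,0]
  grip: [1,1,1,1,1,1,1,1,1,1,1,1]

```text
time_s: 24.75
position: [0.5814, 0.2666, 0.2302]
tcp_rot: [[0.99, 0.14, 0.0], [0.14, -0.99, 0.0], [0.0, -0.0, -1.0]]
force: [1.3, -0.0, 2.3]
opening: 0.004
grasp_force: 0.9
```

>>> jog_arm:
  delta_pos:
    - [0,0,-0.5]
    - [0,0,-1]
    - [0,0,-1.5]
    - [0,0,-2]
    - [0,0,-2.5]
    - [0,0,-3]
    - [0,0,-3.4]
    - [0,0,-3.7]
    - [0,0,-3.9]
    - [0,0,-4]
    - [0,0,-4]
    - [0,0,-4]
  turn: [0,0,0,0,0,0,0,0,0,0,0,0]
  grip: [1,1,1,1,1,1,1,1,1,1,1,1]

```text
time_s: 26.25
position: [0.5809, 0.2665, 0.1903]
tcp_rot: [[0.99, 0.14, -0.001], [0.14, -0.99, -0.0], [-0.001, 0.0, -1.0]]
force: [-0.2, 0.2, 1.3]
opening: -0.002
grasp_force: 0.2
```

Run:
```python
from q import *
r=read_state();print(r["time_s"],r["position"],r["force"])
n,l,st,c=cv2.connectedComponentsWithStats(red[100:260,340:440]);print([(st[i].tolist(),c[i]+[340,100]) for i in range(1,n) if st[i][4]>8])
cv2.imwrite("pics/m.png",cv2.resize(s.im[140:230,340:440],(800,600) if 0 else (660,594),interpolation=cv2.INTER_CUBIC))
```

```text
yellow [([7, 21, 6, 6, 21], [405.71, 182.76])]
collar [([6, 8, 4, 5, 12], [349.33, 197.83])]
26.35 [0.58090772 0.26653178 0.19033338] [ 0.95606353 -0.10981965  0.82272821]
[([64, 55, 16, 32, 264], array([411.54166667, 170.63257576])), ([90, 62, 10, 27, 201], array([435.35820896, 175.64676617])), ([10, 93, 5, 4, 11], array([352.09090909, 194.27272727]))]
```

View pics/m.png

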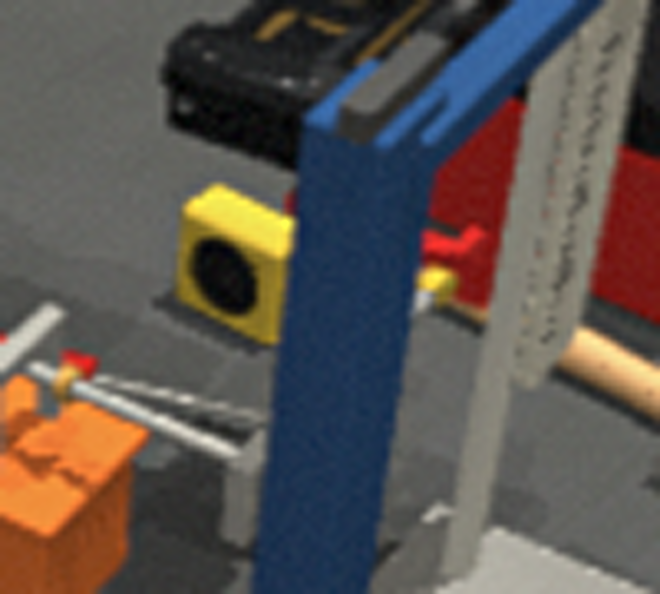

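The crop shows the marker's red bar just above and to the right of the yellow pointer end at (437,284). It is nearly level, so I'm doing the last 1.5 mm.

>>> jog_arm:
  delta_pos:
    - [0,0,-0.05]
    - [0,0,-0.1]
    - [0,0,-0.15]
    - [0,0,-0.15]
    - [0,0,-0.15]
  turn: [0,0,0,0,0]
  grip: [1,1,1,1,1]

```text
time_s: 26.98
position: [0.5812, 0.2666, 0.1889]
tcp_rot: [[0.99, 0.14, -0.0], [0.14, -0.99, 0.0], [-0.0, -0.0, -1.0]]
force: [-1.1, 0.1, 0.4]
opening: 0.005
grasp_force: 0.4
```

Run:
```python
from q import *
r=read_state();print(r["time_s"],r["position"],r["force"])
P=lambda x,y,z:s.px(S+x*u+y*v+[0,0,z]).round(1)
for z in(.183,):
  print("yellow centre",P(.121,.148,z),"bar pts",P(.105,.17,z),P(.115,.17,z),P(.105,.163,z+.006),P(.105,.177,z+.006))
sub=hsv[160:190,400:418]
bright=cv2.inRange(sub,(0,170,150),(6,255,255))|cv2.inRange(sub,(174,170,150),(180,255,255))
for i,row in enumerate(bright): 
  if row.any(): print(160+i,''.join('#' if b else '.' for b in row))
```

```text
yellow [([7, 21, 6, 6, 21], [405.71, 182.76])]
collar [([6, 8, 4, 5, 12], [349.33, 197.83])]
27.075 [0.58135892 0.26666169 0.18891963] [ 0.23841087 -0.27539672  1.56417164]
yellow centre [405.8 182.5] bar pts [404.2 177.1] [407.3 178.2] [403.4 176.5] [405.5 174.3]
175 ...........###....
176 ....####..###.....
177 ....#########.....
178 .....######.......
```

>>> jog_arm:
  delta_pos:
    - [0,0,0.5]
    - [0,0,2]
    - [0,0,6]
    - [0,0,11]
    - [0,0,16]
    - [0,0,21]
    - [-2,1,24]
    - [-6,3,24]
    - [-11,6,24]
    - [-15,9,24]
    - [-17,10,24]
    - [-17,10,24]
  turn: [0,0,0,0,0,0,0,0,0,0,0,0]
  grip: [1,1,1,1,1,1,1,1,1,1,1,1]

```text
time_s: 28.58
position: [0.4106, 0.367, 0.4302]
tcp_rot: [[0.99, 0.142, 0.002], [0.142, -0.99, 0.0], [0.002, -0.0, -1.0]]
force: [-0.1, -0.7, -0.8]
opening: 0.004
grasp_force: 0.0
```

Run:
```python
from q import *
r=read_state();print(r["time_s"],r["position"])
# marker tab free end top view
a=cv2.resize(t.im[130:220,210:340],(780,540),interpolation=cv2.INTER_CUBIC);cv2.imwrite("pics/z.png",a)
P=lambda x,y,z:t.px(S+x*u+y*v+[0,0,z]).round(1)
for z in(.175,.183,.191):print(z,"end",P(.036,.17,z+.006),"ptr",P(.121,.155,z+.004))
```

```text
yellow [([7, 20, 6, 7, 24], [405.79, 182.46])]
collar [([6, 8, 4, 5, 12], [349.33, 197.83])]
28.675 [0.41244833 0.3661232  0.42944234]
0.175 end [239.6 192.8] ptr [242.2 163. ]
0.183 end [239.1 192.4] ptr [241.7 162.4]
0.191 end [238.6 192. ] ptr [241.2 161.9]
```

View pics/z.png

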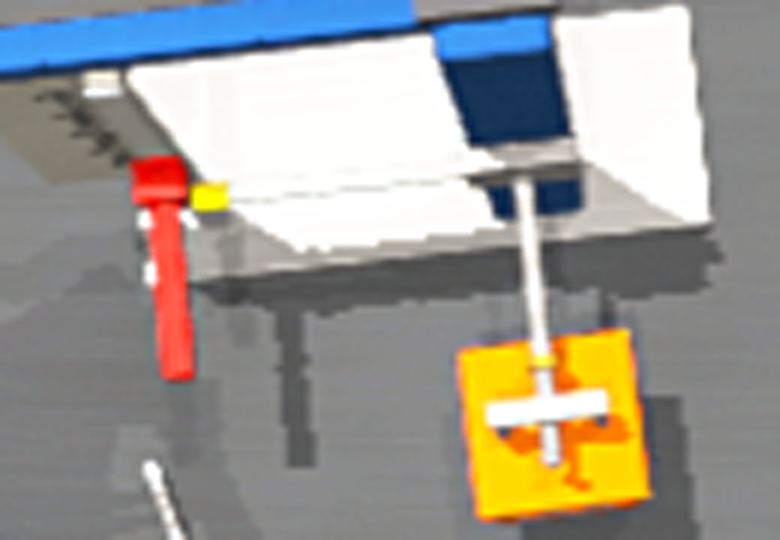

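The top view shows the tub hanging still. The marker end is at (178,380), i.e. (239.6,193.3) in the full image, as predicted, and the yellow pointer end at (210,197) is beside it.

```bash
python3 -c "
from rig import *
print(hand_in())"
```

```text
the job is handed in; nothing more can be done
None
```

The orange tub hangs on the hook, released with the spring carrying its full weight (about 0.75 kg, 112 mm of sink); the red marker is level with the pointer to within 1–2 mm by my measurement, and I handed the job in at about 29 s without being told the verdict.

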